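Find the high spot of a drive-wheel tyre on the truing stand

TASK

The small truing stand carries a robot drive wheel whose orange tyre has one slight swelling somewhere on its rim. Push the pointer carriage fully home against its stop, then crank the wheel round slowly (8 s or more for a full turn) and feel for the place where the tyre rubs hardest on the pointer, without overloading the pointer. Leave the wheel standing with the middle of that high spot at the pointer, ready for marking, and the things beside the stand undisturbed.

Things in the scene. Friction and masses are not known exactly. Their poses are not given: they have to be found in the camera images.
- stand: Truing stand, fixed to the bench: grey base plate 116 x 276 mm on rubber feet with an upright spindle. Origin: on the spindle axis, at bench level; z up. The pointer slideway runs from the spindle along its -y axis; the plate reaches from y = +78 to -198 mm, x +-58 mm.
- wheel: Drive wheel lying flat on the spindle, turning freely both ways about its z axis (vertical, the spindle): aluminium hub, orange tyre 120 mm across and 30 mm wide, steel crank arm on top along the wheel's +x. Origin on the axis at the tyre's underside, 48 mm above the bench; tyre top 78 mm, crank arm top 89 mm, spindle nut top 97 mm. The tyre may sit at any angle on the hub.
- carriage: Aluminium pointer carriage 34 x 36 x 34 mm on the slideway. Origin at bench level under its middle. It slides along the stand's y: parked 143 to 133 mm from the spindle axis, home 113 mm (stand y = -113 mm), where it meets a hard stop. Drag about 14 N (push 18 to 22 N to be sure of the stop), stays where left. Carries a sprung steel feeler with a ball tip towards the wheel, 63 mm above the bench.
- crank_grip (a point): Middle of the crank's black upright knob, 16 mm across and about 30 mm tall (free height 93 to 124 mm above the bench), 42 mm from the spindle axis. It spins on its own pin, so it can be held while it goes round. Axes as wheel.
- carriage_grip (a point): Middle of the black upright thumb post on the carriage, 14 mm across, free from 82 to 110 mm above the bench (carriage top 78 mm); the point is 98 mm above the bench. Axes as stand.
- carriage_stop (a point): Where carriage_grip is when the carriage is fully home. The ball tip then stands 1 mm clear of the sound tyre; only the high spot (3 mm high at its middle) rubs it, over about 32 degrees of turn, hardest in its middle (about 9 N on the sprung tip), symmetrical to both sides. There the drag at the crank knob rises from about 1 to about 10 N, and the wheel stays where it is left.
- spindle_top (a point): Top of the spindle nut, on the axis of the wheel, 97 mm above the bench. Fixed on the stand. The bearing drags with 0.04 to 0.07 N m.
- screw_tin: White round tin 60 mm across, 26 mm tall, loose beside the stand; origin at the centre of its underside. Leave it alone.
- marker: Black marker pen, 16 x 135 x 18 mm, lying loose beside the stand; origin under its middle, length along its y. Leave it alone.
- kapton_roll: Amber tape roll, 66 mm across, 12 mm tall, lying loose at the slideway's end of the stand; origin at the centre of its underside. Leave it alone.

How it is judged:
By the outcome, as a careful person would: the job done as asked, in the order asked, and still so for the second after the job is handed in, with the robot touching nothing.
It also fails if it takes over 72 s, if anything falls off the work surface, if the arm or the gripper's body presses on something with over 40 N, if the wrist force passes 120 N, or if a joint passes its speed limit or range.

ROBOT

A 7-joint arm with a two-finger parallel gripper is mounted at the origin on a cart in front of the work surface, level with it; the furniture and walls round the work are solid. World frame = base frame: x ahead of the robot, y to its left, z up, the work surface at z = 0. Lengths are in m, angles in degrees, forces in N, time in s.
With the tool pointing down it reaches from about 0.425 to 0.875 m from the base axis. Payload 4.7 kg.
Tool frame: the origin (TCP) lies between the finger pads; the fingertips stand 8 mm ahead of it and the grasp point (between the pads) lies 11 mm behind it (env.tip_extent is the distance from the TCP to the fingertips, in m); z points along the fingers, y is the line along which they close (so a half turn about z gives the same grasp; the last joint's range is limited). The gripper opens to 87 mm and grips with 3 to 60 N. Pads are 19 mm wide; open, the fingers measure 117 mm over their backs; the gripper's body (75 mm by 190 mm) begins 51 mm behind the grasp point.
Start: joints at [-71.098, 18.392, -4.016, 83.108, 1.295, 78.541, -3.26], TCP at [0.202, 0.618, 0.231] pointing down, gripper open.
Joint ranges: [-163.93, 163.93], [-17.29, 119.83], [-79.2, 71.16], [3.27, 140.29], [-89.18, 269.18], [5.43, 117.66], [-154.24, 154.24]. Speed limits (degrees/s): [147.25, 147.25, 180, 180, 180, 180, 180].

INTERFACE

Orientations are given as [roll, pitch, yaw] about the fixed x, y, z axes, in that order (R = Rz(yaw) Ry(pitch) Rx(roll)).
In Python, from cell import sensors, vision, workorder, env gives the robot as it stands.
- The arm moves only by the tool drive_tool, never from a script. Its argument "moves" is a list of rows, each an object of numbers: "x", "y", "z": the shift along the tool's x, y, z in mm; "rx", "ry", "rz": the turn, a rotation vector about the tool's x, y, z in rad; "fingers": the closure, from -1 (fully open) to 1 (shut). In form: [{"x": .., "y": .., "z": .., "rx": .., "ry": .., "rz": .., "fingers": ..}, ...]. A call has 1 to 20 rows; each row is the pose to reach, as a shift and turn from the pose commanded when the call began, along the tool's axes at that moment; what a row does not reach only later rows make up. A row lasts 1/8 s, in which the tool goes at most 62.5 mm and 10.7 degrees, less where a joint would pass 70% of its speed; a pose out of reach is approached as far as the arm can. A call with a gripper value outside its range is refused whole. The fingers move at their own pace and stop on an object; "force" is the grip in N (left out, the last holds). Time passes only in rows, so rows that repeat a pose let the fingers close. It gives the time, the measured TCP pose, the force, the opening and the grip force at its end, in the units of the state.
- sensors.get_obs(): the state, without advancing time (a new reading comes with each control period).
- vision.read_camera(name): name is "scene" or "top" or "wrist"; returns a dict with "image" (480x640x3 uint8, red, green, blue), "fx", "fy", "cx", "cy" (pixels), "R" (3x3) and "t" (3): a world point X has camera coordinates R X + t. Camera axes: x right, y down, z forward; pixel columns grow to the right and rows downward; lengths in m; the calibration is good to about 2 mm. The wrist camera is an equidistant fisheye: a pixel r from the principal point sees the ray r / f radians off the axis. A picture is of the moment at which its call begins. There is no depth.
- workorder.sign_off(): hands the job in; it is judged then, once.
The state is a dict: "time_s": time; "qpos": joint angles; "joint_velocities": joint speeds; "effort": joint torques, N m; "tool_pos": TCP position; "tool_rot": TCP orientation; "force": force on the tool from outside, world axes, zero at the start; "wrist_torque": the same for the moment, N m; "grip_width": finger opening in m; "grasp_force": force on a finger pad.
Only numpy, scipy, OpenCV 4.12 (cv2) and the standard library are available. Lean on these libraries where they do the work, as an engineer would, in place of code of your own. Each camera call takes 0.05 s, during which the arm holds its last target. There are 200 camera calls.

## Working session

There is one attempt and no reset: what is moved stays moved. The work goes in short steps, Python scripts to look and compute and a tool call to move; the robot and the scene stay as the last step left them, time stands still between calls to the robot, and variables do not carry over. Pictures are saved under pics/ and viewed, at most 10 in all, crops included, and the job is handed in when it is done.

Besides the shell and the picture viewer there is one more tool, called after "Request:" by a JSON object that holds its "method" and its "body". drive_tool: Moves the arm, as the interface text tells. Its arguments: {"type":"object","properties":{"moves":{"type":"array"},"force":{"type":"number"}},"required":["moves"]}

```bash
mkdir -p pics; python3 - <<'E'
from cell import sensors, vision, env
import cv2,numpy as np
o=sensors.get_obs();print(o)
ims=[]
for n in("scene","top"):
    c=vision.read_camera(n);cv2.imwrite(f"pics/{n}0.png",c["image"][...,::-1]);np.savez(f"pics/{n}0.npz",**c)
    print(n,c["fx"],c["fy"],c["cx"],c["cy"],c["R"],c["t"])
E
```

```text
{'time_s': 0.0, 'qpos': array([-71.09807747,  18.43801176,  -4.01552759,  83.17508306,
         1.29493575,  78.53896286,  -3.26194624]), 'joint_velocities': array([-0.15302622,  0.04446824,  0.03786865, -0.11992486, -0.00639315,
       -0.0645931 ,  0.01802982]), 'effort': array([-9.82104416e-05, -4.91298366e+01, -4.04041009e-01, -3.12539577e+01,
       -6.39905711e-02,  4.34994511e-02,  1.93720762e-04]), 'tool_pos': array([0.20175821, 0.61733804, 0.22947177]), 'tool_rot': array([-1.79893180e+02,  5.62585127e-03,  1.61905874e+02]), 'force': array([-0.04819542, -0.18548875, -0.70536841]), 'wrist_torque': array([-0.00990137, -0.04282586, -0.001323  ]), 'grasp_force': 0.0, 'grip_width': 0.08694110991512721}
scene 453.0188063580091 453.0188063580091 327.9013985916141 238.45033599758594 [[ 0.88724516 -0.46112321 -0.01270524]
 [-0.30571043 -0.56714428 -0.76478003]
 [ 0.34545212  0.6824315  -0.64416619]] [-0.45449966  0.21321225  0.72623732]
top 492.11388581808325 492.11388581808325 327.55539045808007 239.97012895884598 [[-0.02276463 -0.99969461 -0.00961588]
 [-0.99577359  0.02352927 -0.0887769 ]
 [ 0.08897605  0.00755427 -0.99600512]] [0.00638543 0.50257992 1.01368232]
```

View pics/top0.png

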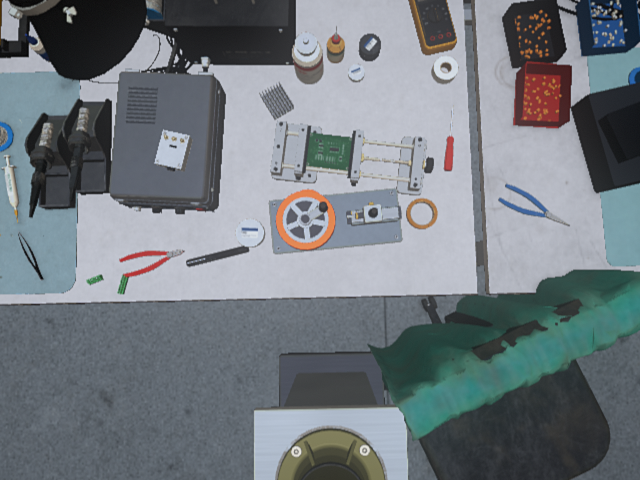

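View pics/scene0.png

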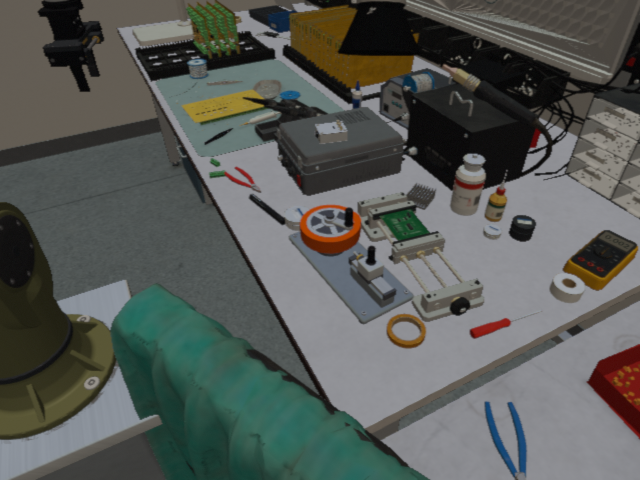

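The top view shows the orange wheel at about (306,220), the knob at (322,207), the carriage post at (372,212), the tape roll at (421,213), the tin at (250,233) and the marker at (218,257). In the scene view the wheel is at (330,228), the knob at (349,216) and the post at (371,256).

```bash
cat > h.py <<'E'
import numpy as np,cv2
def ray(c,u,v):
    R=c["R"];d=R.T@np.array([(u-c["cx"])/c["fx"],(v-c["cy"])/c["fy"],1]);return -R.T@c["t"],d
def onz(c,u,v,z):
    o,d=ray(c,u,v);return o+d*(z-o[2])/d[2]
def tri(a,b):
    A=0;y=0
    for o,d in(a,b):
        d=d/np.linalg.norm(d);P=np.eye(3)-np.outer(d,d);A=A+P;y=y+P@o
    X=np.linalg.solve(A,y);return X,[np.linalg.norm((np.eye(3)-np.outer(d,d)/(d@d))@(X-o)) for o,d in(a,b)]
def proj(c,X):
    p=c["R"]@np.array(X)+c["t"];return c["fx"]*p[0]/p[2]+c["cx"],c["fy"]*p[1]/p[2]+c["cy"]
def blobs(mask,amin=15):
    n,l,s,ce=cv2.connectedComponentsWithStats(mask.astype(np.uint8));return [(ce[i].round(1),s[i]) for i in range(1,n) if s[i][4]>=amin]
E
python3 - <<'E'
from h import *
t=np.load("pics/top0.npz");s=np.load("pics/scene0.npz")
for nm,c,box in(("top",t,(265,180,445,260)),("scene",s,(280,190,440,350))):
    im=c["image"];x0,y0,x1,y1=box;g=im[y0:y1,x0:x1].astype(int)
    hsv=cv2.cvtColor(im[y0:y1,x0:x1].copy(),cv2.COLOR_RGB2HSV)
    org=((hsv[...,0]<14)&(hsv[...,1]>170)&(hsv[...,2]>120))
    print(nm,"orange",[(b[0]+[x0,y0],b[1]) for b in blobs(org,60)])
    blk=g.max(2)<60
    print("black",[(b[0]+[x0,y0],b[1]) for b in blobs(blk,12)])
    if nm=="top":
        cs,_=cv2.findContours(org.astype(np.uint8),cv2.RETR_EXTERNAL,cv2.CHAIN_APPROX_NONE);k=max(cs,key=len)
        el=cv2.fitEllipse(k);print(el);u=np.array(el[0])+[x0,y0];print("wheel",onz(c,*u,.078))
    cv2.imwrite(f"pics/{nm}c.png",cv2.resize(im[y0:y1,x0:x1,::-1],None,fx=4 if nm=="top" else 3.5,fy=4 if nm=="top" else 3.5,interpolation=cv2.INTER_CUBIC))
E
```

```text
top orange []
black []
((46.5, 11.5), (0.0, 1.0), 0.0)
wheel [0.59618015 0.02434478 0.078     ]
scene orange [(array([329.9, 226.1]), array([ 20,  15,  61,  37, 599], dtype=int32))]
black [(array([311.6, 191.3]), array([22,  0, 25,  5, 78], dtype=int32)), (array([419.7, 199.2]), array([128,   3,  26,  13, 109], dtype=int32)), (array([393.7, 211.6]), array([ 93,  15,  44,  15, 173], dtype=int32)), (array([348.2, 217.2]), array([ 64,  18,   9,  19, 141], dtype=int32)), (array([408.5, 214.4]), array([126,  22,   6,   6,  20], dtype=int32)), (array([281.9, 220.1]), array([ 0, 26,  5,  9, 34], dtype=int32)), (array([329.9, 217. ]), array([47, 26,  7,  3, 12], dtype=int32)), (array([366.9, 222.1]), array([85, 30,  5,  5, 17], dtype=int32)), (array([409.3, 226. ]), array([126,  33,   7,   7,  26], dtype=int32)), (array([413.3, 237.2]), array([113,  42,  45,  14,  96], dtype=int32)), (array([370.8, 255.7]), array([ 86,  56,  10,  19, 134], dtype=int32)), (array([330.2, 253.9]), array([40, 62, 22,  4, 38], dtype=int32)), (array([391. , 257.5]), array([109,  66,   5,   4,  16], dtype=int32)), (array([350. , 261.4]), array([69, 69,  3,  6, 14], dtype=int32)), (array([370.3, 287.6]), array([ 71,  79,  45,  37, 341], dtype=int32)), (array([288.5, 334.4]), array([  0, 126,  20,  34, 164], dtype=int32))]
```

View pics/topc.png

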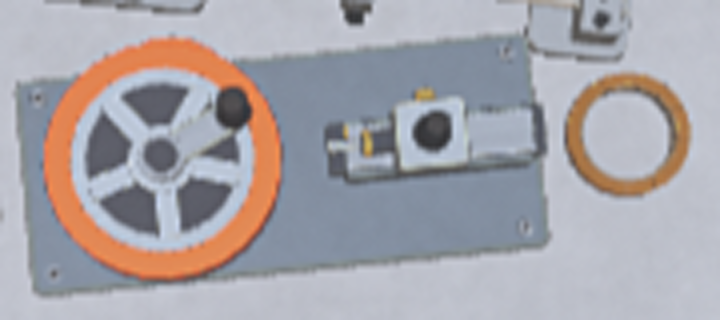

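View pics/scenec.png

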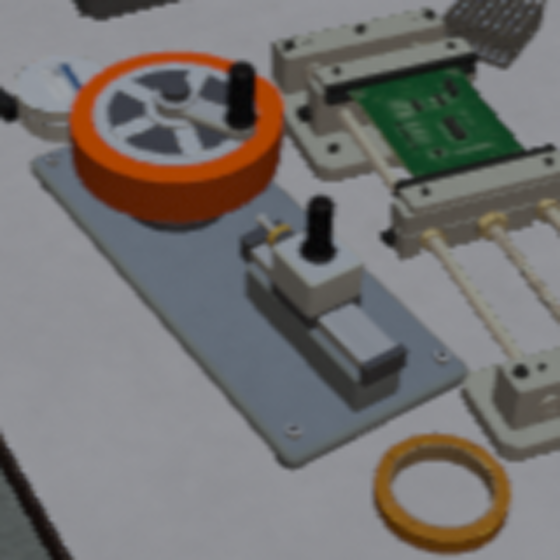

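The zoomed top crop puts the wheel at about (305.8,219.5), the knob top at (323.3,206.8) and the post at (373,212.3). The post, the pointer and the spindle lie on one line, and the crank points away to the upper right.

```bash
python3 - <<'E'
from h import *
t=np.load("pics/top0.npz");s=np.load("pics/scene0.npz")
im=t["image"];hsv=cv2.cvtColor(im.copy(),cv2.COLOR_RGB2HSV)
org=((hsv[...,0]<14)&(hsv[...,1]>120)&(hsv[...,2]>180)).astype(np.uint8);org[:,:270]=0;org[:,345:]=0;org[:180]=0;org[265:]=0
cs,_=cv2.findContours(org,cv2.RETR_EXTERNAL,cv2.CHAIN_APPROX_NONE);k=max(cs,key=len)
el=cv2.fitEllipse(k);print(el)
W=onz(t,*el[0],.076);print("wheel",W)
def dark(x0,y0,x1,y1,th):
    g=im[y0:y1,x0:x1].max(2)<th;return [(b[0]+[x0,y0],b[1][4]) for b in blobs(g,8)]
for th in(70,85):print(dark(316,200,332,214,th),dark(366,205,381,221,th))
kn=dark(316,200,332,214,70);po=dark(366,205,381,221,70)
K=max(kn,key=lambda b:b[1])[0];P=max(po,key=lambda b:b[1])[0]
# knob middle ~z .118 as seen from above
Kw=onz(t,*K,.117);Pw=onz(t,*P,.104);print("knob",Kw,"post",Pw)
print("tri",tri(ray(t,*K),ray(s,348.3,210)),tri(ray(t,*P),ray(s,371,249)))
print("scene reproj wheel",proj(s,[*W[:2],.097]), "knob top/bot",proj(s,[*Kw[:2],.124]),proj(s,[*Kw[:2],.093]),"post",proj(s,[*Pw[:2],.11]),proj(s,[*Pw[:2],.082]))
d=(Pw-W)[:2];print("axis dist",np.linalg.norm(d),"dir",np.degrees(np.arctan2(d[1],d[0])))
k=(Kw-W)[:2];print("knob r",np.linalg.norm(k),np.degrees(np.arctan2(k[1],k[0])))
# edges of plate direction
g=cv2.cvtColor(im.copy(),cv2.COLOR_RGB2GRAY)
for px in[(266.5+2,0)]:pass
c4=[(265+18/4,180+82/4),(265+525/4,180+36/4),(265+549/4,180+243/4),(265+37/4,180+294/4)]
c=[onz(t,*p,.012)[:2] for p in c4];print(c)
for a,b in((0,1),(3,2)):
    e=c[b]-c[a];print(np.linalg.norm(e),np.degrees(np.arctan2(e[1],e[0])))
E
```

```text
((305.1828308105469, 219.4254913330078), (57.793216705322266, 58.44621276855469), 49.79970932006836)
wheel [0.54019241 0.0382101  0.076     ]
[(array([323.1, 208.7]), np.int32(27))] [(array([372.1, 213.6]), np.int32(32))]
[(array([322.7, 206.7]), np.int32(63))] [(array([372.8, 212.3]), np.int32(59))]
knob [0.55470961 0.00120232 0.117     ] post [ 0.54477113 -0.09374736  0.104     ]
tri (array([5.54961563e-01, 4.14847606e-04, 1.25112695e-01]), [np.float64(0.0016265223129905604), np.float64(0.0016265223129906616)]) (array([ 0.54629277, -0.09444981,  0.10624774]), [np.float64(0.002017799658529874), np.float64(0.0020177996585298646)])
scene reproj wheel (np.float64(330.9672854947691), np.float64(213.75122349780978)) knob top/bot (np.float64(347.0923729846682), np.float64(210.42967750143413)) (np.float64(346.8538935156386), np.float64(223.58770813364922)) post (np.float64(368.97167222744656), np.float64(247.58079600813952)) (np.float64(368.2450082175111), np.float64(259.5364235557712))
axis dist 0.1320368772565452 dir -88.01272054814275
knob r 0.039753301799621756 -68.58119039470076
[array([0.59141049, 0.11733059]), array([ 0.60969736, -0.15489845]), array([ 0.49811222, -0.16370443]), array([0.4773569 , 0.10863257])]
0.2728425592066644 -86.15695391385115
0.27312675464606845 -85.6418052232911
```

```bash
cat >> h.py <<'E'
from scipy.spatial.transform import Rotation as Ro
def shift(p0,rpy,p1):
    return (Ro.from_euler("xyz",rpy,degrees=True).as_matrix().T@(np.array(p1)-p0)*1000).round(1)
E
python3 -c "
from h import *
print(shift([.202,.618,.231],[180,0,161.9],[.545,-.04,.25]))
t=np.load('pics/top0.npz');print(onz(t,372.8,212.3,.108),onz(t,322.7,206.7,.121))"
```

```text
[-530.5 -518.9  -19. ]
[ 0.54671408 -0.09484173  0.108     ] [0.5579803  0.00182255 0.121     ]
```

Request:
{"method": "drive_tool", "body": {"moves": [{"x":-37,"y":-37,"z":-19,"rz":-0.1},{"x":-76,"y":-74,"z":-19,"rz":-0.2},{"x":-114,"y":-111,"z":-19,"rz":-0.3},{"x":-152,"y":-148,"z":-19,"rz":-0.38},{"x":-190,"y":-186,"z":-19,"rz":-0.38},{"x":-228,"y":-223,"z":-19,"rz":-0.38},{"x":-266,"y":-260,"z":-19,"rz":-0.38},{"x":-304,"y":-297,"z":-19,"rz":-0.38},{"x":-342,"y":-334,"z":-19,"rz":-0.38},{"x":-380,"y":-371,"z":-19,"rz":-0.38},{"x":-418,"y":-408,"z":-19,"rz":-0.38},{"x":-456,"y":-446,"z":-19,"rz":-0.38},{"x":-494,"y":-483,"z":-19,"rz":-0.38},{"x":-530,"y":-519,"z":-19,"rz":-0.38},{"x":-530,"y":-519,"z":-19,"rz":-0.38},{"x":-530,"y":-519,"z":-19,"rz":-0.38}]}}

```text
invalid input at $.moves[0]: expected keys x, y, z, rx, ry, rz, fingers
```

```bash
python3 - <<'E'
from cell import sensors, vision
import cv2,numpy as np
c=vision.read_camera("wrist");cv2.imwrite("pics/w1.png",c["image"][...,::-1]);np.savez("pics/w1.npz",**c)
o=sensors.get_obs();print(o["time_s"],o["tool_pos"],o["tool_rot"],o["qpos"],o["force"],c["fx"],c["cx"],c["cy"],-c["R"].T@c["t"],c["R"])
E
```

```text
0.15 [0.20176906 0.61746556 0.22971624] [-1.79917127e+02  4.33148061e-03  1.61907973e+02] [-71.0998092   18.42878874  -4.01579062  83.15911715   1.29435128
  78.54014798  -3.26135484] [ 0.73970539  0.03094093 -0.41699942] 371.64829954431775 319.1608256011539 242.9611068401045 [0.12530886 0.64298254 0.38352691] [[ 0.31027912  0.95064223 -0.0024925 ]
 [ 0.90913286 -0.29596255  0.29305905]
 [ 0.27785662 -0.09319611 -0.9560911 ]]
```

View pics/w1.png

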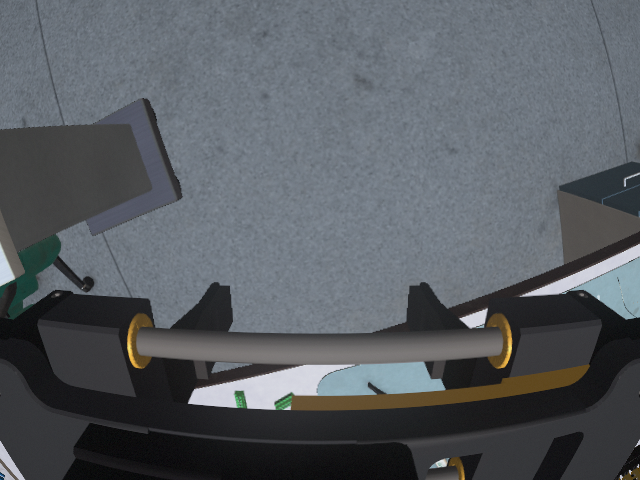

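The wrist view only shows floor and the bench edge, because the refused call left the arm at its start. The camera looks towards tool +x, with the fingers at about (215,310) and (425,310). I'll resend the move with every key, ending beyond the wheel so that it falls in view.

```bash
python3 -c "
from h import *
print(shift([.202,.618,.231],[180,0,161.9],[.61,-.03,.25]))"
```

```text
[-589.1 -489.2  -19. ]
```

Request:
{"method": "drive_tool", "body": {"moves": [{"x":-42,"y":-35,"z":-19,"rx":0,"ry":0,"rz":-0.1,"fingers":-1},{"x":-84,"y":-70,"z":-19,"rx":0,"ry":0,"rz":-0.2,"fingers":-1},{"x":-126,"y":-105,"z":-19,"rx":0,"ry":0,"rz":-0.3,"fingers":-1},{"x":-168,"y":-140,"z":-19,"rx":0,"ry":0,"rz":-0.38,"fingers":-1},{"x":-210,"y":-175,"z":-19,"rx":0,"ry":0,"rz":-0.38,"fingers":-1},{"x":-252,"y":-210,"z":-19,"rx":0,"ry":0,"rz":-0.38,"fingers":-1},{"x":-294,"y":-245,"z":-19,"rx":0,"ry":0,"rz":-0.38,"fingers":-1},{"x":-336,"y":-280,"z":-19,"rx":0,"ry":0,"rz":-0.38,"fingers":-1},{"x":-378,"y":-315,"z":-19,"rx":0,"ry":0,"rz":-0.38,"fingers":-1},{"x":-420,"y":-350,"z":-19,"rx":0,"ry":0,"rz":-0.38,"fingers":-1},{"x":-462,"y":-385,"z":-19,"rx":0,"ry":0,"rz":-0.38,"fingers":-1},{"x":-504,"y":-420,"z":-19,"rx":0,"ry":0,"rz":-0.38,"fingers":-1},{"x":-546,"y":-455,"z":-19,"rx":0,"ry":0,"rz":-0.38,"fingers":-1},{"x":-589,"y":-489,"z":-19,"rx":0,"ry":0,"rz":-0.38,"fingers":-1},{"x":-589,"y":-489,"z":-19,"rx":0,"ry":0,"rz":-0.38,"fingers":-1},{"x":-589,"y":-489,"z":-19,"rx":0,"ry":0,"rz":-0.38,"fingers":-1}]}}

```text
time_s: 2.15
tool_pos: [0.6095, -0.0292, 0.249]
tool_rot: [180.0, -0.1, -176.3]
force: [-0.0, 0.1, -0.1]
grip_width: 0.0871
grasp_force: 0.0
```

```bash
python3 - <<'E'
from cell import sensors, vision
import cv2,numpy as np
c=vision.read_camera("wrist");cv2.imwrite("pics/w2.png",c["image"][...,::-1]);np.savez("pics/w2.npz",**c)
o=sensors.get_obs();print(o["time_s"],o["tool_pos"],o["tool_rot"],o["qpos"],o["force"],-c["R"].T@c["t"])
E
```

```text
2.2 [ 0.60947544 -0.02822508  0.24919733] [ 1.79932540e+02 -4.58933864e-02 -1.76215724e+02] [-23.72592952  13.84280035  28.70534167  88.55115905  -6.77577597
  79.38124453  99.31854437] [-0.43705103  0.38692033 -0.26120146] [ 0.52938522 -0.03410115  0.40305119]
```

View pics/w2.png

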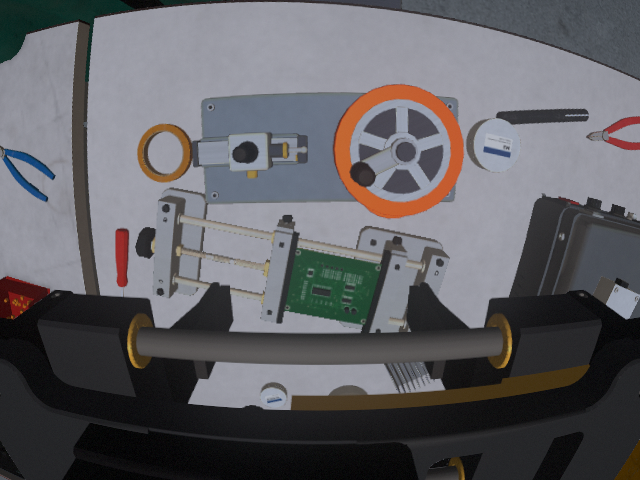

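The wrist view shows the whole stand: wheel centre (403,151), knob (363,174), post (246,151), and a possible bulge in the tyre outline near (388,217). I'll measure these with the fisheye rays.

```bash
cat >> h.py <<'E'
def fray(c,u,v):
    dx,dy=(u-c["cx"])/c["fx"],(v-c["cy"])/c["fy"];r=np.hypot(dx,dy)+1e-12
    d=np.array([np.sin(r)*dx/r,np.sin(r)*dy/r,np.cos(r)]);R=c["R"];return -R.T@c["t"],R.T@d
def fonz(c,u,v,z):
    o,d=fray(c,u,v);return o+d*(z-o[2])/d[2]
E
python3 - <<'E'
from h import *
c=np.load("pics/w2.npz");im=c["image"].copy();hsv=cv2.cvtColor(im,cv2.COLOR_RGB2HSV)
g=im.max(2)
def b(x0,y0,x1,y1,m):return max(((q[0]+[x0,y0],q[1][4]) for q in blobs(m[y0:y1,x0:x1],8)),key=lambda q:q[1])
post=b(228,136,262,168,g<75);knob=b(345,158,380,190,g<75);nut=b(388,138,418,165,g<90)
print(post,knob,nut)
P=fonz(c,*post[0],.107);K=fonz(c,*knob[0],.121);N=fonz(c,*nut[0],.097);print("post",P,"knob",K,"nut",N)
m=((hsv[...,0]<16)&(hsv[...,1]>120)&(hsv[...,2]>90)).astype(np.uint8);m[:,:320]=0;m[:,475:]=0;m[230:]=0
cs,_=cv2.findContours(m,cv2.RETR_EXTERNAL,cv2.CHAIN_APPROX_NONE);k=max(cs,key=len)[:,0]
X=np.array([fonz(c,*p,.078)[:2] for p in k])
# robust circle
from scipy.optimize import least_squares
f=lambda p:np.hypot(X[:,0]-p[0],X[:,1]-p[1])-p[2]
s=least_squares(f,[.54,.038,.06],loss="soft_l1",f_scale=.0007);print("circle",s.x)
a=np.degrees(np.arctan2(X[:,1]-s.x[1],X[:,0]-s.x[0]));r=f(s.x)*1000
for q in range(-180,180,10):
    w=(a>=q)&(a<q+10);print(q+5,r[w].mean().round(1) if w.any() else None,end=" | ")
C=N[:2]
for n,Q in(("post",P),("knob",K)):
    d=Q[:2]-C;print("\n",n,np.hypot(*d),np.degrees(np.arctan2(d[1],d[0])))
E
```

```text
(array([245.2, 152.4]), np.int32(411)) (array([362.4, 173.8]), np.int32(447)) (array([405.1, 151.4]), np.int32(292))
post [ 0.54767125 -0.09227164  0.107     ] knob [0.55802658 0.00072559 0.121     ] nut [0.53853795 0.03793303 0.097     ]
circle [0.53887883 0.03818969 0.05897367]
-175 -0.3 | -165 -0.1 | -155 -0.2 | -145 -0.1 | -135 0.0 | -125 0.0 | -115 0.1 | -105 0.2 | -95 0.2 | -85 0.1 | -75 -0.0 | -65 -0.5 | -55 -0.5 | -45 -0.3 | -35 -0.4 | -25 0.6 | -15 2.1 | -5 1.9 | 5 0.7 | 15 -0.5 | 25 -0.4 | 35 -0.5 | 45 -0.1 | 55 -0.1 | 65 0.0 | 75 -0.1 | 85 -0.0 | 95 -0.3 | 105 -0.0 | 115 0.1 | 125 0.2 | 135 0.4 | 145 0.3 | 155 0.2 | 165 -0.1 | 175 0.1 | 
 post 0.13052460328182214 -85.98751673651776

 knob 0.04200238663680999 -62.35520476067397
```

The post, nut and knob agree with the given sizes: the knob radius is 42.0 mm, and the post is about 131 mm from the axis at -86°. The tyre outline also shows a bulge near world angle -11°, which I'll check by feel. Next I'll grip the post.

```bash
python3 -c "
from h import *
p=[.6095,-.0287,.2492];r=[180,0,-176.25]
print(shift(p,r,[.548,-.0935,.14]),shift(p,r,[.548,-.0935,.096]))"
```

```text
[ 65.6 -60.6 109.2] [ 65.6 -60.6 153.2]
```

Request:
{"method": "drive_tool", "body": {"force": 20, "moves": [{"x":33,"y":-30,"z":20,"rx":0,"ry":0,"rz":0,"fingers":-1},{"x":65.6,"y":-60.6,"z":60,"rx":0,"ry":0,"rz":0,"fingers":-1},{"x":65.6,"y":-60.6,"z":100,"rx":0,"ry":0,"rz":0,"fingers":-1},{"x":65.6,"y":-60.6,"z":125,"rx":0,"ry":0,"rz":0,"fingers":-0.4},{"x":65.6,"y":-60.6,"z":145,"rx":0,"ry":0,"rz":0,"fingers":0},{"x":65.6,"y":-60.6,"z":153,"rx":0,"ry":0,"rz":0,"fingers":0.3},{"x":65.6,"y":-60.6,"z":153,"rx":0,"ry":0,"rz":0,"fingers":0.5},{"x":65.6,"y":-60.6,"z":153,"rx":0,"ry":0,"rz":0,"fingers":1},{"x":65.6,"y":-60.6,"z":153,"rx":0,"ry":0,"rz":0,"fingers":1},{"x":65.6,"y":-60.6,"z":153,"rx":0,"ry":0,"rz":0,"fingers":1}]}}

```text
time_s: 3.45
tool_pos: [0.5487, -0.0946, 0.0971]
tool_rot: [180.0, 0.1, -176.3]
force: [0.4, 0.7, -0.6]
grip_width: 0.0251
grasp_force: 0.0
```

Request:
{"method": "drive_tool", "body": {"force": 25, "moves": [{"x":0,"y":0,"z":0,"rx":0,"ry":0,"rz":0,"fingers":1},{"x":0,"y":0,"z":0,"rx":0,"ry":0,"rz":0,"fingers":1},{"x":0,"y":0,"z":0,"rx":0,"ry":0,"rz":0,"fingers":1},{"x":0,"y":0,"z":0,"rx":0,"ry":0,"rz":0,"fingers":1}]}}

```text
time_s: 3.95
tool_pos: [0.5486, -0.0961, 0.0968]
tool_rot: [-179.9, 0.0, -176.4]
force: [1.9, -4.8, 0.3]
grip_width: 0.0129
grasp_force: 25.0
```

Request:
{"method": "drive_tool", "body": {"moves": [{"x":0,"y":4,"z":0,"rx":0,"ry":0,"rz":0,"fingers":1},{"x":0,"y":8,"z":0,"rx":0,"ry":0,"rz":0,"fingers":1},{"x":0,"y":12,"z":0,"rx":0,"ry":0,"rz":0,"fingers":1},{"x":0,"y":16,"z":0,"rx":0,"ry":0,"rz":0,"fingers":1},{"x":0,"y":16,"z":0,"rx":0,"ry":0,"rz":0,"fingers":1}]}}

```text
time_s: 4.58
tool_pos: [0.5477, -0.0846, 0.0968]
tool_rot: [-179.6, 0.1, -176.5]
force: [2.1, -12.8, -1.9]
grip_width: 0.0134
grasp_force: 25.0
```

Request:
{"method": "drive_tool", "body": {"moves": [{"x":0,"y":3,"z":0,"rx":0,"ry":0,"rz":0,"fingers":1},{"x":0,"y":6,"z":0,"rx":0,"ry":0,"rz":0,"fingers":1},{"x":0,"y":8,"z":0,"rx":0,"ry":0,"rz":0,"fingers":1},{"x":0,"y":8,"z":0,"rx":0,"ry":0,"rz":0,"fingers":1}]}}

```text
time_s: 5.08
tool_pos: [0.5471, -0.0768, 0.0968]
tool_rot: [-179.6, 0.1, -176.5]
force: [1.6, -13.4, -2.2]
grip_width: 0.013
grasp_force: 25.0
```

Request:
{"method": "drive_tool", "body": {"moves": [{"x":0,"y":1.5,"z":0,"rx":0,"ry":0,"rz":0,"fingers":1},{"x":0,"y":3,"z":0,"rx":0,"ry":0,"rz":0,"fingers":1},{"x":0,"y":3,"z":0,"rx":0,"ry":0,"rz":0,"fingers":1}]}}

```text
time_s: 5.45
tool_pos: [0.5469, -0.0739, 0.0968]
tool_rot: [-179.6, 0.1, -176.5]
force: [1.3, -13.6, -1.8]
grip_width: 0.0131
grasp_force: 25.0
```

Request:
{"method": "drive_tool", "body": {"moves": [{"x":0,"y":1,"z":0,"rx":0,"ry":0,"rz":0,"fingers":1},{"x":0,"y":2,"z":0,"rx":0,"ry":0,"rz":0,"fingers":1},{"x":0,"y":2,"z":0,"rx":0,"ry":0,"rz":0,"fingers":1}]}}

```text
time_s: 5.82
tool_pos: [0.5469, -0.0735, 0.0968]
tool_rot: [-179.5, 0.1, -176.6]
force: [2.4, -15.3, -1.7]
grip_width: 0.0127
grasp_force: 25.0
```

Request:
{"method": "drive_tool", "body": {"moves": [{"x":0,"y":1,"z":0,"rx":0,"ry":0,"rz":0,"fingers":1},{"x":0,"y":2,"z":0,"rx":0,"ry":0,"rz":0,"fingers":1},{"x":0,"y":2,"z":0,"rx":0,"ry":0,"rz":0,"fingers":1}]}}

```text
time_s: 6.2
tool_pos: [0.5469, -0.0735, 0.0968]
tool_rot: [-179.3, 0.1, -176.7]
force: [3.2, -19.5, -2.4]
grip_width: 0.0131
grasp_force: 25.0
```

Request:
{"method": "drive_tool", "body": {"moves": [{"x":0,"y":-4,"z":0,"rx":0,"ry":0,"rz":0,"fingers":1},{"x":0,"y":-8,"z":0,"rx":0,"ry":0,"rz":0,"fingers":1},{"x":0,"y":-8,"z":0,"rx":0,"ry":0,"rz":0,"fingers":0},{"x":0,"y":-8,"z":0,"rx":0,"ry":0,"rz":0,"fingers":0},{"x":0,"y":-8,"z":0,"rx":0,"ry":0,"rz":0,"fingers":0},{"x":0,"y":-8,"z":-20,"rx":0,"ry":0,"rz":0,"fingers":0},{"x":0,"y":-8,"z":-50,"rx":0,"ry":0,"rz":0,"fingers":0},{"x":0,"y":-8,"z":-50,"rx":0,"ry":0,"rz":0,"fingers":0}]}}

```text
time_s: 7.2
tool_pos: [0.5485, -0.0708, 0.1488]
tool_rot: [180.0, 0.3, -176.3]
force: [0.3, 0.2, -0.4]
grip_width: 0.0429
grasp_force: 0.0
```

```bash
python3 - <<'E'
from cell import sensors, vision
from h import *
o=sensors.get_obs();print(o["time_s"],o["tool_pos"],o["tool_rot"],o["force"],o["grip_width"])
print(shift(o["tool_pos"],o["tool_rot"],[.558,.0015,.106]))
E
```

```text
7.2 [ 0.5485307  -0.0707698   0.14875795] [ 179.95388705    0.25587883 -176.25442209] [ 0.33713848  0.18486379 -0.35848967] 0.04290127857434018
[-14.   71.5  42.9]
```

Request:
{"method": "drive_tool", "body": {"force": 15, "moves": [{"x":-7,"y":36,"z":0,"rx":0,"ry":0,"rz":0,"fingers":0},{"x":-14,"y":71.5,"z":0,"rx":0,"ry":0,"rz":0,"fingers":0},{"x":-14,"y":71.5,"z":10,"rx":0,"ry":0,"rz":0,"fingers":0},{"x":-14,"y":71.5,"z":30,"rx":0,"ry":0,"rz":0,"fingers":0},{"x":-14,"y":71.5,"z":43,"rx":0,"ry":0,"rz":0,"fingers":0.3},{"x":-14,"y":71.5,"z":43,"rx":0,"ry":0,"rz":0,"fingers":1},{"x":-14,"y":71.5,"z":43,"rx":0,"ry":0,"rz":0,"fingers":1},{"x":-14,"y":71.5,"z":43,"rx":0,"ry":0,"rz":0,"fingers":1},{"x":-14,"y":71.5,"z":43,"rx":0,"ry":0,"rz":0,"fingers":1},{"x":-14,"y":71.5,"z":43,"rx":0,"ry":0,"rz":0,"fingers":1},{"x":-14,"y":71.5,"z":43,"rx":0,"ry":0,"rz":0,"fingers":1}]}}

```text
time_s: 8.57
tool_pos: [0.5564, 0.0015, 0.104]
tool_rot: [179.9, 0.0, -176.3]
force: [-0.9, 5.0, 2.2]
grip_width: 0.0157
grasp_force: 15.0
```

```bash
python3 - <<'E'
from cell import sensors, vision
from h import *
o=sensors.get_obs();print(o["time_s"],o["tool_pos"],o["tool_rot"],o["force"],o["grip_width"])
c=vision.read_camera("top");np.savez("pics/t2.npz",**c)
p=o["tool_pos"][:2];C=np.array([.539,.0385]);d=p-C;a0=np.degrees(np.arctan2(d[1],d[0]));print(np.hypot(*d),a0)
yaw=np.radians(o["tool_rot"][2])
# clockwise rows: circle r=42, from angle a0; 4.5 deg per row, offsets in tool axes
R=Ro.from_euler("xyz",o["tool_rot"],degrees=True).as_matrix()
def rows(a0,n,st):
    a=np.radians(a0+st*np.arange(n+1));q=.042*np.c_[np.cos(a),np.sin(a),0*a];return ((q[1:]-q[0])@R*1000).round(1)[:,:2].tolist()
for i in range(1):print(rows(a0,20,-4.5))
E
```

```text
8.575 [0.55641555 0.00151432 0.10395546] [ 1.79937508e+02  3.01736181e-02 -1.76286423e+02] [-0.9479701   4.99941005  2.15176836] 0.015665712099462506
0.04088082777322151 -64.78552481713011
[[3.1, -1.1], [6.3, -1.9], [9.5, -2.5], [12.8, -2.8], [16.1, -2.9], [19.4, -2.7], [22.7, -2.3], [25.9, -1.6], [29.1, -0.6], [32.1, 0.6], [35.1, 2.0], [38.0, 3.7], [40.7, 5.5], [43.2, 7.6], [45.6, 9.9], [47.8, 12.4], [49.8, 15.0], [51.6, 17.8], [53.1, 20.7], [54.5, 23.7]]
```

Request:
{"method": "drive_tool", "body": {"moves": [{"x":3.1,"y":0.9,"z":0,"rx":0,"ry":0,"rz":0,"fingers":1},{"x":6.3,"y":0.1,"z":0,"rx":0,"ry":0,"rz":0,"fingers":1},{"x":9.5,"y":-0.5,"z":0,"rx":0,"ry":0,"rz":0,"fingers":1},{"x":12.8,"y":-0.8,"z":0,"rx":0,"ry":0,"rz":0,"fingers":1},{"x":16.1,"y":-0.9,"z":0,"rx":0,"ry":0,"rz":0,"fingers":1},{"x":19.4,"y":-0.7,"z":0,"rx":0,"ry":0,"rz":0,"fingers":1},{"x":22.7,"y":-0.3,"z":0,"rx":0,"ry":0,"rz":0,"fingers":1},{"x":25.9,"y":0.4,"z":0,"rx":0,"ry":0,"rz":0,"fingers":1},{"x":29.1,"y":1.4,"z":0,"rx":0,"ry":0,"rz":0,"fingers":1},{"x":32.1,"y":2.6,"z":0,"rx":0,"ry":0,"rz":0,"fingers":1},{"x":35.1,"y":4.0,"z":0,"rx":0,"ry":0,"rz":0,"fingers":1}]}}

```text
time_s: 10.0
tool_pos: [0.5202, 0.0003, 0.1039]
tool_rot: [-179.9, -0.1, -176.4]
force: [-1.2, -6.4, 6.2]
grip_width: 0.0156
grasp_force: 15.0
```

```bash
cat > st.py <<'E'
from cell import sensors
from h import *
import sys
C=np.array([.539,.0385])
def st(o):
    d=o["tool_pos"][:2]-C;r=np.hypot(*d);u=d/r;t=np.array([-u[1],u[0]]);f=o["force"][:2]
    return "t %.2f r %.1f ang %.1f  F_rad %.1f F_tan %.1f  yaw %.1f grip %.1f"%(o["time_s"],r*1e3,np.degrees(np.arctan2(d[1],d[0])),f@u,f@t,o["tool_rot"][2],o["grip_width"]*1e3)
if __name__=="__main__":
    print(st(sensors.get_obs()))
    R=Ro.from_euler("xyz",[180,0,-176.3],degrees=True).as_matrix()
    a0,n,s=float(sys.argv[1]),int(sys.argv[2]),float(sys.argv[3])
    a=np.radians(a0+s*np.arange(n+1));q=.042*np.c_[np.cos(a),np.sin(a),0*a];print(((q[1:]-q[0])@R*1000).round(1)[:,:2].tolist())
E
python3 st.py -114.3 10 -4.5
```

```text
t 10.00 r 42.6 ang -116.2  F_rad 6.3 F_tan 1.7  yaw -176.4 grip 15.6
[[2.8, 1.7], [5.6, 3.5], [8.1, 5.6], [10.5, 7.9], [12.7, 10.4], [14.7, 13.0], [16.5, 15.8], [18.0, 18.7], [19.4, 21.7], [20.4, 24.8]]
```

Request:
{"method": "drive_tool", "body": {"moves": [{"x":1.4,"y":0.2,"z":-1,"rx":0,"ry":0,"rz":0,"fingers":1},{"x":2.8,"y":0.2,"z":-2,"rx":0,"ry":0,"rz":0,"fingers":1}]}}

```text
time_s: 10.25
tool_pos: [0.5162, 0.0022, 0.1041]
tool_rot: [-180.0, -0.2, -176.3]
force: [0.5, -2.2, -7.4]
grip_width: 0.0154
grasp_force: 15.0
```

Request:
{"method": "drive_tool", "body": {"moves": [{"x":1.4,"y":0.9,"z":0,"rx":0,"ry":0,"rz":0,"fingers":1},{"x":2.8,"y":1.8,"z":0,"rx":0,"ry":0,"rz":0,"fingers":1}]}}

```text
time_s: 10.5
tool_pos: [0.5143, 0.0034, 0.1042]
tool_rot: [-179.9, -0.1, -176.3]
force: [2.8, -4.6, -11.1]
grip_width: 0.0155
grasp_force: 15.0
```

Request:
{"method": "drive_tool", "body": {"moves": [{"x":1.2,"y":1.0,"z":0,"rx":0,"ry":0,"rz":0,"fingers":1},{"x":2.5,"y":2.1,"z":0,"rx":0,"ry":0,"rz":0,"fingers":1}]}}

```text
time_s: 10.75
tool_pos: [0.5124, 0.0047, 0.1042]
tool_rot: [-179.9, -0.0, -176.3]
force: [4.9, -6.5, -12.7]
grip_width: 0.0154
grasp_force: 15.0
```

Request:
{"method": "drive_tool", "body": {"moves": [{"x":1.2,"y":1.1,"z":0,"rx":0,"ry":0,"rz":0,"fingers":1},{"x":2.4,"y":2.3,"z":0,"rx":0,"ry":0,"rz":0,"fingers":1}]}}

```text
time_s: 11.0
tool_pos: [0.5104, 0.0062, 0.1042]
tool_rot: [-179.8, 0.1, -176.4]
force: [5.1, -7.5, -13.8]
grip_width: 0.0156
grasp_force: 15.0
```

Request:
{"method": "drive_tool", "body": {"moves": [{"x":1.1,"y":1.2,"z":0,"rx":0,"ry":0,"rz":0,"fingers":1},{"x":2.2,"y":2.5,"z":0,"rx":0,"ry":0,"rz":0,"fingers":1}]}}

```text
time_s: 11.25
tool_pos: [0.5083, 0.0081, 0.1042]
tool_rot: [-179.8, 0.1, -176.4]
force: [6.7, -8.6, -13.6]
grip_width: 0.0154
grasp_force: 15.0
```

Request:
{"method": "drive_tool", "body": {"moves": [{"x":1.0,"y":1.3,"z":0,"rx":0,"ry":0,"rz":0,"fingers":1},{"x":2.0,"y":2.6,"z":0,"rx":0,"ry":0,"rz":0,"fingers":1}]}}

```text
time_s: 11.5
tool_pos: [0.5059, 0.0105, 0.1042]
tool_rot: [-179.8, 0.0, -176.4]
force: [5.7, -9.0, -14.1]
grip_width: 0.0154
grasp_force: 15.0
```

Request:
{"method": "drive_tool", "body": {"moves": [{"x":0.9,"y":1.4,"z":0,"rx":0,"ry":0,"rz":0,"fingers":1},{"x":1.8,"y":2.8,"z":0,"rx":0,"ry":0,"rz":0,"fingers":1}]}}

```text
time_s: 11.75
tool_pos: [0.5032, 0.0137, 0.1042]
tool_rot: [-179.8, -0.1, -176.4]
force: [3.4, -6.4, -12.0]
grip_width: 0.0152
grasp_force: 15.0
```

Request:
{"method": "drive_tool", "body": {"moves": [{"x":0.8,"y":1.4,"z":0,"rx":0,"ry":0,"rz":0,"fingers":1},{"x":1.5,"y":2.9,"z":0,"rx":0,"ry":0,"rz":0,"fingers":1}]}}

```text
time_s: 12.0
tool_pos: [0.5003, 0.0181, 0.1042]
tool_rot: [-180.0, -0.2, -176.3]
force: [-0.5, -3.7, -9.8]
grip_width: 0.0156
grasp_force: 15.0
```

Request:
{"method": "drive_tool", "body": {"moves": [{"x":0.7,"y":1.5,"z":0,"rx":0,"ry":0,"rz":0,"fingers":1},{"x":1.4,"y":3.0,"z":0,"rx":0,"ry":0,"rz":0,"fingers":1}]}}

```text
time_s: 12.25
tool_pos: [0.4984, 0.022, 0.1042]
tool_rot: [180.0, -0.2, -176.3]
force: [-1.7, -2.3, -14.6]
grip_width: 0.016
grasp_force: 15.0
```

Request:
{"method": "drive_tool", "body": {"moves": [{"x":0.5,"y":1.5,"z":0,"rx":0,"ry":0,"rz":0,"fingers":1},{"x":1.0,"y":3.1,"z":0,"rx":0,"ry":0,"rz":0,"fingers":1}]}}

```text
time_s: 12.5
tool_pos: [0.4975, 0.0245, 0.1043]
tool_rot: [-180.0, -0.2, -176.3]
force: [-3.2, -2.9, -18.7]
grip_width: 0.0156
grasp_force: 15.0
```

```bash
cat > an.py <<'E'
import numpy as np
from scipy.optimize import least_squares
D=np.array(eval(open("d.txt").read()))
p,F=D[:,:2],D[:,2:]
s=least_squares(lambda c:np.hypot(*(p-c).T)-.042,[.539,.0385]);print("C fit",s.x,(s.fun*1e3).round(1))
C=s.x
d=p-C;u=d/np.hypot(*d.T)[:,None];t=np.c_[-u[:,1],u[:,0]]
for a,fr,ft in zip(np.degrees(np.arctan2(d[:,1],d[:,0])),(F*u).sum(1),(F*t).sum(1)):print("%.1f rad %.1f tan %.1f"%(a,fr,ft))
E
cat > d.txt <<'E'
[(.5564,.0015,-.9,5),(.5202,.0003,-1.2,-6.4),(.5162,.0022,.5,-2.2),(.5143,.0034,2.8,-4.6),(.5124,.0047,4.9,-6.5),(.5104,.0062,5.1,-7.5),(.5083,.0081,6.7,-8.6),(.5059,.0105,5.7,-9),(.5032,.0137,3.4,-6.4),(.5003,.0181,-.5,-3.7),(.4984,.022,-1.7,-2.3),(.4975,.0245,-3.2,-2.9)]
E
python3 an.py; python3 st.py -159.3 20 -4.5
```

```text
C fit [0.53694874 0.03875738] [ 0.  -0.1  0.  -0.  -0.   0.  -0.  -0.   0.   0.1  0.  -0.1]
-62.4 rad -4.8 tan 1.5
-113.5 rad 6.3 tan 1.5
-119.6 rad 1.7 tan 1.5
-122.6 rad 2.4 tan 4.8
-125.8 rad 2.4 tan 7.8
-129.2 rad 2.6 tan 8.7
-133.1 rad 1.7 tan 10.8
-137.7 rad 1.8 tan 10.5
-143.4 rad 1.1 tan 7.2
-150.6 rad 2.3 tan 3.0
-156.5 rad 2.5 tan 1.4
-160.1 rad 4.0 tan 1.6
t 12.50 r 43.8 ang -161.3  F_rad 4.0 F_tan 1.7  yaw -176.3 grip 15.6
[[0.8, 3.2], [1.4, 6.4], [1.8, 9.7], [1.8, 13.0], [1.6, 16.3], [1.2, 19.6], [0.5, 22.8], [-0.5, 26.0], [-1.6, 29.0], [-3.1, 32.0], [-4.7, 34.8], [-6.6, 37.6], [-8.7, 40.1], [-11.0, 42.5], [-13.4, 44.7], [-16.1, 46.7], [-18.8, 48.5], [-21.8, 50.0], [-24.8, 51.4], [-27.9, 52.4]]
```

Going clockwise, the knob drag rises from 1.5 N to about 11 N and falls back, with the crank between about -120° and -154°. The middle is near -137°, which matches the bulge seen in the image. Next I'll finish the full turn slowly, then pass back over it in the other direction.

Request:
{"method": "drive_tool", "body": {"moves": [{"x":1.4,"y":3.2,"z":1,"rx":0,"ry":0,"rz":0,"fingers":1},{"x":2.7,"y":6.4,"z":2,"rx":0,"ry":0,"rz":0,"fingers":1},{"x":3.1,"y":9.7,"z":2,"rx":0,"ry":0,"rz":0,"fingers":1},{"x":3.1,"y":13.0,"z":2,"rx":0,"ry":0,"rz":0,"fingers":1},{"x":2.9,"y":16.3,"z":2,"rx":0,"ry":0,"rz":0,"fingers":1},{"x":2.5,"y":19.6,"z":2,"rx":0,"ry":0,"rz":0,"fingers":1},{"x":1.8,"y":22.8,"z":2,"rx":0,"ry":0,"rz":0,"fingers":1},{"x":0.8,"y":26.0,"z":2,"rx":0,"ry":0,"rz":0,"fingers":1},{"x":-0.3,"y":29.0,"z":2,"rx":0,"ry":0,"rz":0,"fingers":1},{"x":-1.8,"y":32.0,"z":2,"rx":0,"ry":0,"rz":0,"fingers":1},{"x":-3.4,"y":34.8,"z":2,"rx":0,"ry":0,"rz":0,"fingers":1},{"x":-5.3,"y":37.6,"z":2,"rx":0,"ry":0,"rz":0,"fingers":1},{"x":-7.4,"y":40.1,"z":2,"rx":0,"ry":0,"rz":0,"fingers":1},{"x":-9.7,"y":42.5,"z":2,"rx":0,"ry":0,"rz":0,"fingers":1},{"x":-12.1,"y":44.7,"z":2,"rx":0,"ry":0,"rz":0,"fingers":1},{"x":-14.8,"y":46.7,"z":2,"rx":0,"ry":0,"rz":0,"fingers":1},{"x":-17.5,"y":48.5,"z":2,"rx":0,"ry":0,"rz":0,"fingers":1},{"x":-20.5,"y":50.0,"z":2,"rx":0,"ry":0,"rz":0,"fingers":1},{"x":-23.5,"y":51.4,"z":2,"rx":0,"ry":0,"rz":0,"fingers":1},{"x":-26.6,"y":52.4,"z":2,"rx":0,"ry":0,"rz":0,"fingers":1}]}}

```text
time_s: 15.0
tool_pos: [0.5231, 0.0784, 0.104]
tool_rot: [180.0, 0.1, -176.3]
force: [-2.3, 1.7, -0.5]
grip_width: 0.0153
grasp_force: 15.0
```

```bash
sed -i 's/.539,.0385\]/.5370,.0388]/' st.py; python3 st.py 110.7 1 -4.5
```

```text
t 15.00 r 42.0 ang 109.3  F_rad 2.4 F_tan 1.6  yaw -176.3 grip 15.3
[[-3.2, 0.8]]
```

Request:
{"method": "drive_tool", "body": {"moves": [{"x":-3.2,"y":0.8,"z":0,"rx":0,"ry":0,"rz":0,"fingers":1},{"x":-6.4,"y":1.4,"z":0,"rx":0,"ry":0,"rz":0,"fingers":1},{"x":-9.7,"y":1.8,"z":0,"rx":0,"ry":0,"rz":0,"fingers":1},{"x":-13.0,"y":1.8,"z":0,"rx":0,"ry":0,"rz":0,"fingers":1},{"x":-16.3,"y":1.6,"z":0,"rx":0,"ry":0,"rz":0,"fingers":1},{"x":-19.6,"y":1.2,"z":0,"rx":0,"ry":0,"rz":0,"fingers":1},{"x":-22.8,"y":0.5,"z":0,"rx":0,"ry":0,"rz":0,"fingers":1},{"x":-26.0,"y":-0.5,"z":0,"rx":0,"ry":0,"rz":0,"fingers":1},{"x":-29.0,"y":-1.6,"z":0,"rx":0,"ry":0,"rz":0,"fingers":1},{"x":-32.0,"y":-3.1,"z":0,"rx":0,"ry":0,"rz":0,"fingers":1},{"x":-34.8,"y":-4.7,"z":0,"rx":0,"ry":0,"rz":0,"fingers":1},{"x":-37.6,"y":-6.6,"z":0,"rx":0,"ry":0,"rz":0,"fingers":1},{"x":-40.1,"y":-8.7,"z":0,"rx":0,"ry":0,"rz":0,"fingers":1},{"x":-42.5,"y":-11.0,"z":0,"rx":0,"ry":0,"rz":0,"fingers":1},{"x":-44.7,"y":-13.4,"z":0,"rx":0,"ry":0,"rz":0,"fingers":1},{"x":-46.7,"y":-16.1,"z":0,"rx":0,"ry":0,"rz":0,"fingers":1},{"x":-48.5,"y":-18.8,"z":0,"rx":0,"ry":0,"rz":0,"fingers":1},{"x":-50.0,"y":-21.8,"z":0,"rx":0,"ry":0,"rz":0,"fingers":1},{"x":-51.4,"y":-24.8,"z":0,"rx":0,"ry":0,"rz":0,"fingers":1},{"x":-52.4,"y":-27.9,"z":0,"rx":0,"ry":0,"rz":0,"fingers":1}]}}

```text
time_s: 17.5
tool_pos: [0.5761, 0.0538, 0.1039]
tool_rot: [180.0, -0.1, -176.3]
force: [-3.2, -0.3, 8.0]
grip_width: 0.0152
grasp_force: 15.0
```

Request:
{"method": "drive_tool", "body": {"moves": [{"x":-0.8,"y":-3.2,"z":0,"rx":0,"ry":0,"rz":0,"fingers":1},{"x":-1.4,"y":-6.4,"z":0,"rx":0,"ry":0,"rz":0,"fingers":1},{"x":-1.8,"y":-9.7,"z":0,"rx":0,"ry":0,"rz":0,"fingers":1},{"x":-1.8,"y":-13.0,"z":0,"rx":0,"ry":0,"rz":0,"fingers":1},{"x":-1.6,"y":-16.3,"z":0,"rx":0,"ry":0,"rz":0,"fingers":1},{"x":-1.2,"y":-19.6,"z":0,"rx":0,"ry":0,"rz":0,"fingers":1},{"x":-0.5,"y":-22.8,"z":0,"rx":0,"ry":0,"rz":0,"fingers":1},{"x":0.5,"y":-26.0,"z":0,"rx":0,"ry":0,"rz":0,"fingers":1},{"x":1.6,"y":-29.0,"z":0,"rx":0,"ry":0,"rz":0,"fingers":1},{"x":3.1,"y":-32.0,"z":0,"rx":0,"ry":0,"rz":0,"fingers":1},{"x":4.7,"y":-34.8,"z":0,"rx":0,"ry":0,"rz":0,"fingers":1},{"x":6.6,"y":-37.6,"z":0,"rx":0,"ry":0,"rz":0,"fingers":1},{"x":8.7,"y":-40.1,"z":0,"rx":0,"ry":0,"rz":0,"fingers":1},{"x":11.0,"y":-42.5,"z":0,"rx":0,"ry":0,"rz":0,"fingers":1},{"x":13.4,"y":-44.7,"z":0,"rx":0,"ry":0,"rz":0,"fingers":1},{"x":16.1,"y":-46.7,"z":0,"rx":0,"ry":0,"rz":0,"fingers":1},{"x":18.8,"y":-48.5,"z":0,"rx":0,"ry":0,"rz":0,"fingers":1},{"x":21.8,"y":-50.0,"z":0,"rx":0,"ry":0,"rz":0,"fingers":1},{"x":24.8,"y":-51.4,"z":0,"rx":0,"ry":0,"rz":0,"fingers":1},{"x":27.9,"y":-52.4,"z":0,"rx":0,"ry":0,"rz":0,"fingers":1}]}}

```text
time_s: 20.0
tool_pos: [0.5524, -0.0003, 0.1039]
tool_rot: [180.0, 0.1, -176.3]
force: [0.3, 2.2, 5.3]
grip_width: 0.0156
grasp_force: 15.0
```

```bash
python3 st.py -69.3 20 -4.5
```

```text
t 20.00 r 42.0 ang -68.5  F_rad -2.0 F_tan 1.1  yaw -176.3 grip 15.6
[[3.2, -0.8], [6.4, -1.4], [9.7, -1.8], [13.0, -1.8], [16.3, -1.6], [19.6, -1.2], [22.8, -0.5], [26.0, 0.5], [29.0, 1.6], [32.0, 3.1], [34.8, 4.7], [37.6, 6.6], [40.1, 8.7], [42.5, 11.0], [44.7, 13.4], [46.7, 16.1], [48.5, 18.8], [50.0, 21.8], [51.4, 24.8], [52.4, 27.9]]
```

Request:
{"method": "drive_tool", "body": {"moves": [{"x":3.2,"y":-0.8,"z":-1,"rx":0,"ry":0,"rz":0,"fingers":1},{"x":6.4,"y":-1.4,"z":-1,"rx":0,"ry":0,"rz":0,"fingers":1},{"x":9.7,"y":-1.8,"z":-1,"rx":0,"ry":0,"rz":0,"fingers":1},{"x":13.0,"y":-1.8,"z":-1,"rx":0,"ry":0,"rz":0,"fingers":1},{"x":16.3,"y":-1.6,"z":-1,"rx":0,"ry":0,"rz":0,"fingers":1},{"x":19.6,"y":-1.2,"z":-1,"rx":0,"ry":0,"rz":0,"fingers":1},{"x":22.8,"y":-0.5,"z":-1,"rx":0,"ry":0,"rz":0,"fingers":1},{"x":26.0,"y":0.5,"z":-1,"rx":0,"ry":0,"rz":0,"fingers":1},{"x":29.0,"y":1.6,"z":-1,"rx":0,"ry":0,"rz":0,"fingers":1},{"x":32.0,"y":3.1,"z":-1,"rx":0,"ry":0,"rz":0,"fingers":1},{"x":34.8,"y":4.7,"z":-1,"rx":0,"ry":0,"rz":0,"fingers":1},{"x":37.6,"y":6.6,"z":-1,"rx":0,"ry":0,"rz":0,"fingers":1},{"x":40.1,"y":8.7,"z":-1,"rx":0,"ry":0,"rz":0,"fingers":1},{"x":42.5,"y":11.0,"z":-1,"rx":0,"ry":0,"rz":0,"fingers":1},{"x":44.7,"y":13.4,"z":-1,"rx":0,"ry":0,"rz":0,"fingers":1},{"x":46.7,"y":16.1,"z":-1,"rx":0,"ry":0,"rz":0,"fingers":1},{"x":48.5,"y":18.8,"z":-1,"rx":0,"ry":0,"rz":0,"fingers":1},{"x":50.0,"y":21.8,"z":-1,"rx":0,"ry":0,"rz":0,"fingers":1},{"x":51.4,"y":24.8,"z":-1,"rx":0,"ry":0,"rz":0,"fingers":1},{"x":52.4,"y":27.9,"z":-1,"rx":0,"ry":0,"rz":0,"fingers":1}]}}

```text
time_s: 22.5
tool_pos: [0.4972, 0.0247, 0.1042]
tool_rot: [180.0, -0.1, -176.3]
force: [2.2, -0.5, -12.0]
grip_width: 0.0154
grasp_force: 15.0
```

Request:
{"method": "drive_tool", "body": {"moves": [{"x":-0.5,"y":-1.5,"z":0,"rx":0,"ry":0,"rz":0,"fingers":1},{"x":-1.0,"y":-3.1,"z":0,"rx":0,"ry":0,"rz":0,"fingers":1}]}}

```text
time_s: 22.75
tool_pos: [0.4983, 0.0219, 0.1042]
tool_rot: [179.9, -0.1, -176.3]
force: [0.8, 1.7, -12.2]
grip_width: 0.0155
grasp_force: 15.0
```

Request:
{"method": "drive_tool", "body": {"moves": [{"x":-0.7,"y":-1.5,"z":0,"rx":0,"ry":0,"rz":0,"fingers":1},{"x":-1.4,"y":-3.0,"z":0,"rx":0,"ry":0,"rz":0,"fingers":1}]}}

```text
time_s: 23.0
tool_pos: [0.5001, 0.0184, 0.1042]
tool_rot: [180.0, -0.1, -176.3]
force: [-0.8, 2.0, -13.1]
grip_width: 0.0154
grasp_force: 15.0
```

Request:
{"method": "drive_tool", "body": {"moves": [{"x":-0.8,"y":-1.4,"z":0,"rx":0,"ry":0,"rz":0,"fingers":1},{"x":-1.5,"y":-2.9,"z":0,"rx":0,"ry":0,"rz":0,"fingers":1}]}}

```text
time_s: 23.25
tool_pos: [0.5013, 0.0164, 0.1042]
tool_rot: [179.9, -0.1, -176.3]
force: [-3.4, 5.7, -12.1]
grip_width: 0.0155
grasp_force: 15.0
```

Request:
{"method": "drive_tool", "body": {"moves": [{"x":-0.9,"y":-1.4,"z":0,"rx":0,"ry":0,"rz":0,"fingers":1},{"x":-1.8,"y":-2.8,"z":0,"rx":0,"ry":0,"rz":0,"fingers":1}]}}

```text
time_s: 23.5
tool_pos: [0.5025, 0.0145, 0.1041]
tool_rot: [179.9, -0.2, -176.3]
force: [-5.4, 6.3, -9.8]
grip_width: 0.0152
grasp_force: 15.0
```

Request:
{"method": "drive_tool", "body": {"moves": [{"x":-1.0,"y":-1.3,"z":0,"rx":0,"ry":0,"rz":0,"fingers":1},{"x":-2.0,"y":-2.6,"z":0,"rx":0,"ry":0,"rz":0,"fingers":1}]}}

```text
time_s: 23.75
tool_pos: [0.5041, 0.0126, 0.1042]
tool_rot: [179.8, -0.3, -176.2]
force: [-8.2, 7.4, -8.2]
grip_width: 0.0153
grasp_force: 15.0
```

Request:
{"method": "drive_tool", "body": {"moves": [{"x":-1.1,"y":-1.2,"z":0,"rx":0,"ry":0,"rz":0,"fingers":1},{"x":-2.2,"y":-2.5,"z":0,"rx":0,"ry":0,"rz":0,"fingers":1}]}}

```text
time_s: 24.0
tool_pos: [0.506, 0.0103, 0.1041]
tool_rot: [179.8, -0.4, -176.2]
force: [-8.4, 7.1, -7.7]
grip_width: 0.0152
grasp_force: 15.0
```

Request:
{"method": "drive_tool", "body": {"moves": [{"x":-1.2,"y":-1.1,"z":0,"rx":0,"ry":0,"rz":0,"fingers":1},{"x":-2.4,"y":-2.3,"z":0,"rx":0,"ry":0,"rz":0,"fingers":1}]}}

```text
time_s: 24.25
tool_pos: [0.5086, 0.0076, 0.1041]
tool_rot: [179.8, -0.3, -176.3]
force: [-6.6, 6.1, -8.3]
grip_width: 0.0159
grasp_force: 15.0
```

Request:
{"method": "drive_tool", "body": {"moves": [{"x":-1.2,"y":-1.0,"z":0,"rx":0,"ry":0,"rz":0,"fingers":1},{"x":-2.5,"y":-2.1,"z":0,"rx":0,"ry":0,"rz":0,"fingers":1}]}}

```text
time_s: 24.5
tool_pos: [0.5122, 0.0048, 0.1042]
tool_rot: [179.9, -0.2, -176.3]
force: [-4.2, 3.4, -10.4]
grip_width: 0.0153
grasp_force: 15.0
```

Request:
{"method": "drive_tool", "body": {"moves": [{"x":-1.4,"y":-0.9,"z":0,"rx":0,"ry":0,"rz":0,"fingers":1},{"x":-2.8,"y":-1.8,"z":0,"rx":0,"ry":0,"rz":0,"fingers":1}]}}

```text
time_s: 24.75
tool_pos: [0.5168, 0.0019, 0.1042]
tool_rot: [-180.0, -0.0, -176.3]
force: [-0.6, 1.6, -14.2]
grip_width: 0.0156
grasp_force: 15.0
```

Request:
{"method": "drive_tool", "body": {"moves": [{"x":-1.4,"y":-0.8,"z":0,"rx":0,"ry":0,"rz":0,"fingers":1},{"x":-2.8,"y":-1.7,"z":0,"rx":0,"ry":0,"rz":0,"fingers":1}]}}

```text
time_s: 25.0
tool_pos: [0.5198, 0.0004, 0.1043]
tool_rot: [-180.0, -0.0, -176.3]
force: [-0.2, 1.3, -15.9]
grip_width: 0.0152
grasp_force: 15.0
```

Request:
{"method": "drive_tool", "body": {"moves": [{"x":-1.5,"y":-0.7,"z":0,"rx":0,"ry":0,"rz":0,"fingers":1},{"x":-3.0,"y":-1.4,"z":0,"rx":0,"ry":0,"rz":0,"fingers":1}]}}

```text
time_s: 25.25
tool_pos: [0.5227, -0.0008, 0.1043]
tool_rot: [-180.0, -0.0, -176.3]
force: [-1.4, 0.5, -16.5]
grip_width: 0.0153
grasp_force: 15.0
```

```bash
cat > d.txt <<'E'
[(.5231,.0784,-2.3,1.7),(.5761,.0538,-3.2,-.3),(.5524,-.0003,.3,2.2),(.4972,.0247,2.2,-.5),(.4983,.0219,.8,1.7),(.5001,.0184,-.8,2),(.5013,.0164,-3.4,5.7),(.5025,.0145,-5.4,6.3),(.5041,.0126,-8.2,7.4),(.506,.0103,-8.4,7.1),(.5086,.0076,-6.6,6.1),(.5122,.0048,-4.2,3.4),(.5168,.0019,-.6,1.6),(.5198,.0004,-.2,1.3),(.5227,-.0008,-1.4,.5)]
E
python3 an.py; python3 st.py -109.5 12 -2.3
```

```text
C fit [0.53685017 0.03875218] [-0.   0.   0.   0.1  0.1  0.  -0.   0.  -0.1 -0.   0.1 -0.  -0.  -0.
  0. ]
109.1 rad 2.4 tan 1.6
21.0 rad -3.1 tan 0.9
-68.3 rad -1.9 tan 1.1
-160.5 rad -1.9 tan 1.2
-156.4 rad -1.4 tan -1.2
-151.0 rad -0.3 tan -2.1
-147.8 rad -0.2 tan -6.6
-144.8 rad 0.8 tan -8.3
-141.4 rad 1.8 tan -10.9
-137.3 rad 1.4 tan -10.9
-132.2 rad -0.1 tan -9.0
-126.0 rad -0.3 tan -5.4
-118.5 rad -1.1 tan -1.3
-114.0 rad -1.1 tan -0.7
-109.7 rad 0.0 tan -1.5
t 25.25 r 42.1 ang -109.9  F_rad 0.0 F_tan -1.5  yaw -176.3 grip 15.3
[[1.5, 0.7], [3.0, 1.5], [4.5, 2.3], [6.0, 3.1], [7.4, 4.1], [8.7, 5.1], [10.1, 6.1], [11.3, 7.2], [12.6, 8.3], [13.8, 9.5], [14.9, 10.8], [16.0, 12.1]]
```

Request:
{"method": "drive_tool", "body": {"moves": [{"x":1.5,"y":0.7,"z":1,"rx":0,"ry":0,"rz":0,"fingers":1},{"x":3.0,"y":1.5,"z":2,"rx":0,"ry":0,"rz":0,"fingers":1},{"x":4.5,"y":2.3,"z":2,"rx":0,"ry":0,"rz":0,"fingers":1},{"x":6.0,"y":3.1,"z":2,"rx":0,"ry":0,"rz":0,"fingers":1},{"x":7.4,"y":4.1,"z":2,"rx":0,"ry":0,"rz":0,"fingers":1},{"x":8.7,"y":5.1,"z":2,"rx":0,"ry":0,"rz":0,"fingers":1},{"x":10.1,"y":6.1,"z":2,"rx":0,"ry":0,"rz":0,"fingers":1},{"x":11.3,"y":7.2,"z":2,"rx":0,"ry":0,"rz":0,"fingers":1},{"x":12.6,"y":8.3,"z":2,"rx":0,"ry":0,"rz":0,"fingers":1},{"x":13.8,"y":9.5,"z":2,"rx":0,"ry":0,"rz":0,"fingers":1},{"x":14.9,"y":10.8,"z":2,"rx":0,"ry":0,"rz":0,"fingers":1},{"x":16.0,"y":12.1,"z":2,"rx":0,"ry":0,"rz":0,"fingers":1},{"x":16.0,"y":12.1,"z":2,"rx":0,"ry":0,"rz":0,"fingers":1}]}}

```text
time_s: 26.88
tool_pos: [0.5085, 0.008, 0.104]
tool_rot: [-179.8, 0.3, -176.4]
force: [3.5, -7.9, -1.9]
grip_width: 0.0157
grasp_force: 15.0
```

```bash
sed -i 's/.5370,.0388/.5369,.03875/' st.py; python3 st.py -137.1 5 -1.5
```

```text
t 26.88 r 41.9 ang -132.7  F_rad 3.4 F_tan 7.9  yaw -176.4 grip 15.7
[[0.7, 0.9], [1.3, 1.7], [2.0, 2.6], [2.6, 3.5], [3.2, 4.5]]
```

Request:
{"method": "drive_tool", "body": {"moves": [{"x":0.7,"y":0.9,"z":0,"rx":0,"ry":0,"rz":0,"fingers":1},{"x":1.3,"y":1.7,"z":0,"rx":0,"ry":0,"rz":0,"fingers":1},{"x":2.0,"y":2.6,"z":0,"rx":0,"ry":0,"rz":0,"fingers":1},{"x":2.0,"y":2.6,"z":0,"rx":0,"ry":0,"rz":0,"fingers":1},{"x":2.0,"y":2.6,"z":0,"rx":0,"ry":0,"rz":0,"fingers":1}]}}

```text
time_s: 27.5
tool_pos: [0.5061, 0.0103, 0.104]
tool_rot: [-179.8, 0.3, -176.4]
force: [2.0, -8.9, -1.4]
grip_width: 0.0154
grasp_force: 15.0
```

```bash
python3 st.py -141.6 5 -1
```

```text
t 27.50 r 41.9 ang -137.3  F_rad 4.5 F_tan 7.9  yaw -176.4 grip 15.4
[[0.4, 0.6], [0.8, 1.2], [1.2, 1.8], [1.6, 2.5], [2.0, 3.1]]
```

Request:
{"method": "drive_tool", "body": {"moves": [{"x":-0.8,"y":-1.3,"z":0,"rx":0,"ry":0,"rz":0,"fingers":1},{"x":-1.4,"y":-2.2,"z":0,"rx":0,"ry":0,"rz":0,"fingers":1},{"x":-1.4,"y":-2.2,"z":0,"rx":0,"ry":0,"rz":0,"fingers":1}]}}

```text
time_s: 27.88
tool_pos: [0.5063, 0.01, 0.104]
tool_rot: [-180.0, 0.1, -176.4]
force: [-1.6, -5.6, 1.4]
grip_width: 0.0155
grasp_force: 15.0
```

```bash
python3 st.py -137 2 -1
```

```text
t 27.88 r 42.0 ang -136.8  F_rad 5.0 F_tan 3.0  yaw -176.4 grip 15.5
[[0.5, 0.6], [0.9, 1.2]]
```

Request:
{"method": "drive_tool", "body": {"moves": [{"x":0.4,"y":-1.1,"z":0,"rx":0,"ry":0,"rz":0,"fingers":1},{"x":0.8,"y":-2.2,"z":0,"rx":0,"ry":0,"rz":0,"fingers":1},{"x":0.8,"y":-2.2,"z":0,"rx":0,"ry":0,"rz":0,"fingers":1}]}}

```text
time_s: 28.25
tool_pos: [0.5063, 0.0099, 0.1039]
tool_rot: [179.9, 0.2, -176.3]
force: [0.9, -1.0, 5.8]
grip_width: 0.0154
grasp_force: 15.0
```

Request:
{"method": "drive_tool", "body": {"moves": [{"x":0,"y":0,"z":0,"rx":0,"ry":0,"rz":0,"fingers":0.2},{"x":0,"y":0,"z":0,"rx":0,"ry":0,"rz":0,"fingers":0.2},{"x":0,"y":0,"z":0,"rx":0,"ry":0,"rz":0,"fingers":0.2},{"x":0,"y":0,"z":0,"rx":0,"ry":0,"rz":0,"fingers":0.2},{"x":0,"y":0,"z":-20,"rx":0,"ry":0,"rz":0,"fingers":0.2},{"x":0,"y":0,"z":-50,"rx":0,"ry":0,"rz":0,"fingers":0.2},{"x":-50,"y":0,"z":-100,"rx":0,"ry":0,"rz":0,"fingers":0.2},{"x":-100,"y":-20,"z":-145,"rx":0,"ry":0,"rz":0,"fingers":0.2},{"x":-103,"y":-40,"z":-145,"rx":0,"ry":0,"rz":0,"fingers":0.2},{"x":-103,"y":-40,"z":-145,"rx":0,"ry":0,"rz":0,"fingers":0.2},{"x":-103,"y":-40,"z":-145,"rx":0,"ry":0,"rz":0,"fingers":0.2}]}}

```text
time_s: 29.62
tool_pos: [0.6094, -0.0238, 0.2466]
tool_rot: [179.9, -0.1, -176.3]
force: [0.4, 0.3, -0.9]
grip_width: 0.0345
grasp_force: 0.0
```

```bash
python3 - <<'E'
from cell import sensors, vision
from h import *
c=vision.read_camera("wrist");np.savez("pics/w3.npz",**c);im=c["image"].copy();cv2.imwrite("pics/w3.png",im[...,::-1])
o=sensors.get_obs();print(o["time_s"],o["tool_pos"],o["force"])
E
```

```text
29.675 [ 0.60920616 -0.02341806  0.24653959] [-0.25047202  0.40771771 -0.19260117]
```

View pics/w3.png

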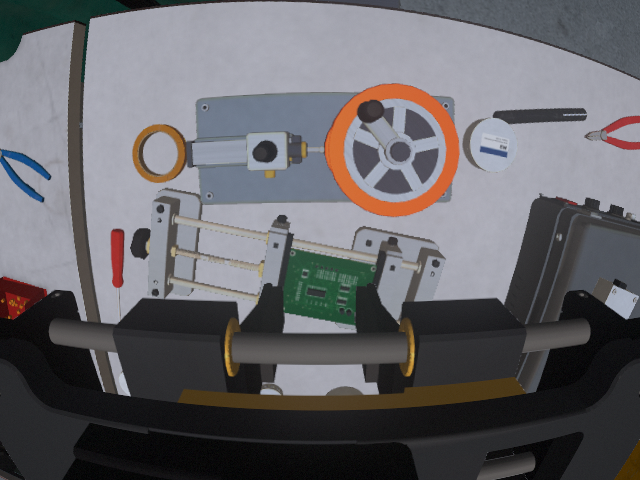

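The carriage is home with its post at (265,151), and the feeler touches the tyre at (325,150) where the bulge is. The crank knob is at (371,111), and the roll, tin and marker haven't moved. I'll check the angles and positions in numbers.

```bash
python3 - <<'E'
from h import *
from scipy.optimize import least_squares
out=[]
for n,kb in(("w2",(345,158,380,190)),("w3",(355,95,390,128))):
    c=np.load(f"pics/{n}.npz");im=c["image"].copy();hsv=cv2.cvtColor(im,cv2.COLOR_RGB2HSV);g=im.max(2)
    def b(x0,y0,x1,y1,m):return max(((q[0]+[x0,y0],q[1][4]) for q in blobs(m[y0:y1,x0:x1],8)),key=lambda q:q[1])[0]
    post=b(*((228,136,262,168) if n=="w2" else (249,136,281,166)),g<75)
    P=fonz(c,*post,.107)[:2];K=fonz(c,*b(*kb,g<75),.121)[:2];N=fonz(c,*b(384,136,418,165,g<90),.097)[:2]
    m=((hsv[...,0]<16)&(hsv[...,1]>120)&(hsv[...,2]>90)).astype(np.uint8);m[:,:320]=0;m[:,475:]=0;m[230:]=0
    cs,_=cv2.findContours(m,cv2.RETR_EXTERNAL,cv2.CHAIN_APPROX_NONE);k=max(cs,key=len)[:,0]
    X=np.array([fonz(c,*p,.078)[:2] for p in k]);f=lambda p:np.hypot(*(X-p[:2]).T)-p[2]
    s=least_squares(f,[.54,.038,.06],loss="soft_l1",f_scale=.0007).x
    a=np.degrees(np.arctan2(X[:,1]-s[1],X[:,0]-s[0]));r=f(s)*1000;w=np.clip(r-.6,0,None)
    g_=lambda d:(np.hypot(*d)*1e3,np.degrees(np.arctan2(d[1],d[0])))
    print(n,"bump",(a*w).sum()/w.sum(),r.max(),"post",g_(P-N),"knob",g_(K-N))
    mm=((hsv[...,0]>8)&(hsv[...,0]<25)&(hsv[...,1]>120)).astype(bool);q=b(120,110,195,190,mm);print("roll",fonz(c,*q,.012)[:2])
E
```

```text
w2 bump -8.569392442161652 2.6849363293335733 post (np.float64(130.52460328182212), np.float64(-85.98751673651776)) knob (np.float64(42.00238663680999), np.float64(-62.35520476067397))
roll [ 0.55440616 -0.20182041]
w3 bump -85.2650277070225 2.72013763285147 post (np.float64(108.67234908286547), np.float64(-86.11472725511278)) knob (np.float64(41.73668590600801), np.float64(-134.3465236955338))
roll [ 0.55449967 -0.2017404 ]
```

```bash
python3 - <<'E'
from h import *
from cell import vision
c=np.load("pics/w3.npz");g=c["image"].max(2)
def b(x0,y0,x1,y1,g,th):return max(((q[0]+[x0,y0],q[1][4]) for q in blobs(g[y0:y1,x0:x1]<th,8)),key=lambda q:q[1])[0]
K=fonz(c,*b(355,95,390,128,g,75),.121)[:2]
for C in([.5369,.03875],[.5385,.038],[.5389,.0382]):
    d=K-C;print("w3",K,np.hypot(*d)*1e3,np.degrees(np.arctan2(d[1],d[0])))
t=vision.read_camera("top");np.savez("pics/t3.npz",**t);g=t["image"].max(2)
# knob expected location
for A in(-134.5,-136.8):
    a=np.radians(A);u=proj(t,[.539+.042*np.cos(a),.038+.042*np.sin(a),.121]);print("expect",A,u)
u=np.array(u).astype(int);k=b(u[0]-7,u[1]-8,u[0]+9,u[1]+9,g,85);X=onz(t,*k,.121)[:2];d=X-[.540,.0382];print(k,X,np.hypot(*d),np.degrees(np.arctan2(d[1],d[0])))
E
```

```text
w3 [0.50934988 0.00796855] 41.30988801269163 -131.8292923089341
w3 [0.50934988 0.00796855] 41.85233046108886 -134.14681918922724
w3 [0.50934988 0.00796855] 42.274699791671196 -134.3470317600077
expect -134.5 (np.float64(319.99508538184796), np.float64(231.90546252989566))
expect -136.8 (np.float64(319.3764147844691), np.float64(232.5348794878295))Traceback (most recent call last):
  File "<stdin>", line 12, in <module>
  File "<stdin>", line 4, in b
ValueError: max() iterable argument is empty
```

```bash
python3 - <<'E'
from h import *
from scipy.optimize import least_squares
for n in("w2","w3"):
    c=np.load(f"pics/{n}.npz");im=c["image"].copy();hsv=cv2.cvtColor(im,cv2.COLOR_RGB2HSV)
    m=((hsv[...,0]<16)&(hsv[...,1]>120)&(hsv[...,2]>90)).astype(np.uint8);m[:,:320]=0;m[:,475:]=0;m[230:]=0
    cs,_=cv2.findContours(m,cv2.RETR_EXTERNAL,cv2.CHAIN_APPROX_NONE);k=max(cs,key=len)[:,0]
    X=np.array([fonz(c,*p,.078)[:2] for p in k]);f=lambda p:np.hypot(*(X-p[:2]).T)-p[2]
    s=least_squares(f,[.54,.038,.06],loss="soft_l1",f_scale=.0007).x;print(n,s)
    a=np.degrees(np.arctan2(X[:,1]-s[1],X[:,0]-s[0]));r=f(s)*1000
    c0=-11 if n=="w2" else -86
    # bump fit: raised cosine of half width 16 + local offset
    w=abs(a-c0)<30
    h=lambda p:p[1]*np.where(abs(a[w]-p[0])<16,.5+.5*np.cos(np.pi*(a[w]-p[0])/16),0)+p[2]+p[3]*(a[w]-c0)-r[w]
    q=least_squares(h,[c0,3,0,0]).x;print("bump fit",q)
    print([(j,r[(a>=j-2)&(a<j+2)].mean().round(1)) for j in range(c0-26,c0+27,4)])
    P=fonz(c,*((245.2,152.4) if n=="w2" else (264.5,152)),.107)[:2]-s[:2];print(np.degrees(np.arctan2(P[1],P[0])))
E
```

```text
w2 [0.53887883 0.03818969 0.05897367]
bump fit [-9.88400919e+00  2.61983926e+00  2.56557332e-02 -8.20416849e-04]
[(-37, np.float64(-0.2)), (-33, np.float64(-0.6)), (-29, np.float64(-0.3)), (-25, np.float64(0.6)), (-21, np.float64(1.3)), (-17, np.float64(1.8)), (-13, np.float64(2.3)), (-9, np.float64(2.2)), (-5, np.float64(2.0)), (-1, np.float64(1.5)), (3, np.float64(1.3)), (7, np.float64(0.1)), (11, np.float64(-0.5)), (15, np.float64(-0.6))]
-86.14439111209501
w3 [0.53857823 0.03818367 0.05890133]
bump fit [-8.63906800e+01  2.59394910e+00  3.26509911e-01 -6.86959909e-03]
[(-112, np.float64(0.1)), (-108, np.float64(0.0)), (-104, np.float64(0.4)), (-100, np.float64(1.5)), (-96, np.float64(1.9)), (-92, np.float64(2.5)), (-88, np.float64(2.4)), (-84, np.float64(2.4)), (-80, np.float64(2.2)), (-76, np.float64(1.9)), (-72, np.float64(1.0)), (-68, np.float64(0.0)), (-64, np.float64(-0.4)), (-60, np.float64(-0.2))]
-85.91012407070322
```

The image puts the bulge at -86.4° and the pointer at -86.0°, which agrees with the felt middle. The arm is clear, so I'm handing in.

```bash
python3 -c "
from cell import workorder
print(workorder.sign_off())"
```

```text
the job is handed in; nothing more can be done
None
```

The job is handed in: the carriage was pushed to its stop (about 19.5 N with no further movement), the wheel was cranked a full slow turn, and it stands with the high spot's middle within about 1° of the pointer by feel and image; the roll hadn't moved when re-measured, and the tin and marker looked undisturbed.

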